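# Close the glaze pot's filler with the camlock coupling

## Task

Put the loose camlock coupling, mouth down, on the grooved filler adaptor of the pressure pot and push it fully home against its stiff rubber seal, feeling for the stop and pressing with no more than 28 N. Then swing its two cam arms fully down, one after the other, let go, and leave the pots, jar and tools around it where they are.

Things in the scene. Friction and masses are not known exactly. Their poses are not given: they have to be found in the camera images.
- tank: Plain steel pressure pot fixed to the table, 162 mm across, standing upright; origin on its axis at the table surface, z up. On its axis stands the grooved aluminium adaptor with a black rubber seal on top, onto which the coupling goes.
- lid_top (a point): Centre of the pot's lid, 85 mm above the table. From it a 32 mm thick neck and a collar carry the adaptor on the same axis. Nothing between lid and shoulder is over 52 mm across.
- shoulder_low (a point): Point on the pot's axis 112 mm above the table. The adaptor is clamped at any height on its neck, so its flat shoulder (52 mm dia, where the coupling's mouth rests when home) lies an unmeasured u = 0 to 26 mm above this point. Above the shoulder: spigot 36 mm dia, groove (20 mm dia) from 12 to 25.5 mm, 36 mm dia to 30 mm, tapered to 27 mm dia at its top at 36 mm.
- seal_start (a point): Point on the pot's axis 166 mm above the table: lowest possible top of the rubber seal plug (22 mm dia), which stands u above it, 18 mm out of the spigot. Pushed down it slides with 7 N drag, more if fast (+0.06 N per mm/s), and stays. The coupling's roof meets it 16 mm before home, whatever u is; at home the shoulder stops the coupling hard.
- coupling: Loose aluminium camlock coupling, about 0.4 kg, upright, mouth down, closed top. Origin: centre of its mouth (underside), z up. Octagonal cup 48 mm wide, 44 mm high, bore 38 mm dia, 38 mm deep (1 mm radial play on the spigot); on top a square grip boss 30 x 30 mm (faces along x and y), 44 to 70 mm above the mouth. Cam arms on its +y side (cam_a) and -y side (cam_b). Any yaw on the pot is right.
- cam_a (a joint): Cam arm on the +y side: 0 = raised, outward and 45 degrees up; grows as it swings out and down; 1.83 = stop, fully down, outward and 60 degrees below level. Steel bar 14 x 6 mm, end pad 18 x 14 x 7 mm, reaching 60 mm from the hinge. Stays where left; 0.15 N m friction. Its inner lobe enters the groove only with the coupling within about 3 mm of home; otherwise it jams on the spigot, short of 1.68.
- cam_b (a joint): The same arm on the coupling's -y side; same values.
- cam_a_hinge (a point): Hinge of cam_a on the coupling: 26 mm from its axis on the +y side, 35.6 mm above its mouth; hinge line along the coupling's x; axes as the coupling's.
- cam_b_hinge (a point): Hinge of cam_b on the coupling: 26 mm from its axis on the -y side, 35.6 mm above its mouth; hinge line along the coupling's x; axes as the coupling's.
- cam_a_tip (a point): Middle of the end pad of cam_a, 53 mm from its hinge.
- cam_b_tip (a point): Middle of the end pad of cam_b, 53 mm from its hinge.
- mug: Bystander: unfired mug, 76 mm across, 85 mm high; origin under its centre.
- bowl: Bystander: unfired bowl, 110 mm across, 50 mm high; origin under its centre.
- gasket: Bystander: spare rubber ring lying flat, 56 mm across, 10 mm high; origin under its centre.
- brush: Bystander: brush lying on the table along its x axis.
- jar: Bystander: amber glass jar, 56 mm across, 80 mm high; origin under its centre.
- wrench: Bystander: wrench lying on the table along its x axis.
Not all that is in view belongs to the job. What is shaped like the coupling but pink, purple or yellow is not meant.

How it is judged:
By the outcome, as a careful person would: the job done as asked, in the order asked, and still so for the second after the job is handed in, with the robot touching nothing.
It also fails if it takes over 72 s, if anything falls off the work surface, if the arm or the gripper's body presses on something with over 40 N, if the wrist force passes 120 N, or if a joint passes its speed limit or range.

## Robot

A 6-joint arm with a two-finger parallel gripper is mounted at the origin on the work surface. World frame = base frame: x ahead of the robot, y to its left, z up, the work surface at z = 0. Lengths are in mm, angles in rad, forces in N, time in s.
With the tool pointing down it reaches from about 300 to 775 mm from the base axis. Payload 14.6 kg.
Tool frame: the origin (TCP) lies on the centre line of the jaws, within the pads' length; the fingertips stand 19 mm ahead of it and the grasp point (between the pads) is the TCP (bot.tip_reach is the distance from the TCP to the fingertips, in mm); z points along the fingers, y is the line along which they close (so a half turn about z gives the same grasp; the last joint's range is limited). The gripper opens to 85 mm and grips with 20 to 120 N. Pads are 22 mm wide; open, the fingers measure 114 mm over their backs; the gripper's body (76 mm by 85 mm) begins 54 mm behind the grasp point. The pads swing forward as they close: fully open they stand 13 mm farther back than shut.
Start: joints at [1.213, 0.3, 1.521, -0, 1.321, -0.067], TCP at [157.693, 526.899, 250.281] pointing down, gripper open.
Joint ranges: [-3.03, 3.03], [-0.79, 2.21], [0.23, 2.52], [-1.04, 4.18], [0, 3.07], [-2.55, 2.55]. Speed limits (rad/s): [2.22, 2.22, 2.57, 3.14, 3.14, 3.14].

## Interface

Orientations are given as a unit quaternion [w, x, y, z].
In Python, from rig import bot gives the robot as it stands. Calls block until the motion is done:
- bot.move_to(position, orientation): joint-space move of the TCP to a pose.
- bot.servo_line(position, attitude=None, speed=150, until_force=None): straight line of the TCP; attitude=None keeps the orientation; speed is the mean speed in mm/s. With until_force (N) it stops when the force on the tool has changed by that much, and returns True; else False.
- bot.move_joints(angles): joint-space move.
- bot.move_gripper(opening, grip_force=None): finger opening in mm; grip_force is the grip in N (None keeps the last); returns when the fingers have stopped.
- bot.dwell(seconds).
- bot.ik(position, orientation): joint angles nearest the present ones, or None.
- bot.read_state(): the state.
- bot.read_camera(name): name is "scene" or "top" or "wrist"; returns a dict with "image" (480x640x3 uint8, blue, green, red), "depth" (480x640 float32, mm along the optical axis (not along the pixel's ray), 0 where there is no reading), "fovy" (degrees; the focal length in pixels is half the picture's height over the tangent of half this angle, whatever the lens; pixels are square), "cx", "cy" (the principal point, pixels), "eye" and "attitude" of the camera in the world; the wrist camera has in their place "mount" (4x4, takes a point from camera to tool coordinates, whose origin is the TCP and whose axes are the flange's). Camera axes: x right, y down, z forward; pixel columns grow to the right and rows downward; lengths in mm; the calibration is good to about 2 mm. A picture is of the moment at which its call begins: read the wrist's pose just before it.
A pose or a line that the arm cannot do raises bot.MotionError and nothing moves.
- bot.finish_job(): hands the job in; it is judged then, once.
The state is a dict: "clock": time; "joint_positions": joint angles; "qvel": joint speeds; "effort": joint torques, N m; "ee_pos": TCP position; "tool_rot": TCP orientation; "ft_force": force on the tool from outside, world axes, zero at the start; "moment": the same for the moment, N m; "grip_width": finger opening in mm; "grip_force": force on a finger pad.
Only numpy, scipy, OpenCV 4.12 (cv2) and the standard library are available. Lean on these libraries where they do the work, as an engineer would, in place of code of your own. Each camera call takes 0.05 s, during which the arm holds its last target. There are 200 camera calls.

## Working session

There is one attempt and no reset: what is moved stays moved. The work goes in short steps, each a Python script; the robot and the scene stay as the last script left them, time stands still between calls to the robot, and variables do not carry over. Pictures are saved under pics/ and viewed, at most 10 in all, crops included, and the job is handed in when it is done.

```bash
ls; mkdir -p pics; cat > h.py <<'E'
import numpy as np, cv2
from scipy.spatial.transform import Rotation as R
from rig import bot
def rot(q): return R.from_quat([q[1],q[2],q[3],q[0]]).as_matrix()
def quat(M):
    q=R.from_matrix(M).as_quat(); return [q[3],q[0],q[1],q[2]]
def cam(n):
    s=bot.read_state(); c=bot.read_camera(n)
    f=240/np.tan(np.radians(c['fovy'])/2); c['f']=f
    if 'mount' in c:
        T=np.eye(4);T[:3,:3]=rot(s['tool_rot']);T[:3,3]=s['ee_pos'];M=T@np.array(c['mount'])
    else:
        M=np.eye(4);a=np.array(c['attitude']);M[:3,:3]=rot(a) if a.size==4 else a;M[:3,3]=c['eye']
    c['M']=M
    v,u=np.mgrid[:480,:640]; d=c['depth']
    p=np.stack([(u-c['cx'])/f*d,(v-c['cy'])/f*d,d],-1)
    c['P']=p@M[:3,:3].T+M[:3,3]; c['P'][d==0]=np.nan
    return c
def ray(c,u,v,z):
    d=c['M'][:3,:3]@np.array([(u-c['cx'])/c['f'],(v-c['cy'])/c['f'],1]); e=c['M'][:3,3]
    return e+d*(z-e[2])/d[2]
def down(yaw):  # tool z down, tool y at world angle yaw (+90 deg)
    c,s=np.cos(yaw),np.sin(yaw)
    return quat(np.array([[c,s,0],[s,-c,0],[0,0,-1]]).astype(float))
E
python3 - <<'E'
from h import *
for n in ['scene','top']:
    c=cam(n); cv2.imwrite(f'pics/{n}0.png',c['image']); np.save(f'{n}0.npy',c['P']); print(n,c['M'].round(2).tolist(),c['f'],c['cx'],c['cy'],(c['depth']>0).mean())
print(bot.read_state())
E
```

```text
pics
scene [[0.61, 0.58, -0.54, 1290.65], [0.79, -0.44, 0.42, -558.62], [0.01, -0.68, -0.73, 1087.45], [0.0, 0.0, 0.0, 1.0]] 506.2949152641219 323.26352190627324 239.15635834105086 0.9960286458333333
top [[-0.02, -0.99, 0.14, 433.87], [-1.0, 0.02, 0.03, -23.12], [-0.03, -0.14, -0.99, 1089.51], [0.0, 0.0, 0.0, 1.0]] 458.73978737092483 320.2240347562549 236.34875645552782 0.9960221354166666
{'clock': 0.1, 'joint_positions': array([ 1.21339994e+00,  3.00431681e-01,  1.52155982e+00, -4.36136846e-05,
        1.32069993e+00, -6.66138884e-02]), 'qvel': array([-6.40519072e-04, -2.27237521e-03, -2.66265028e-03, -8.68241938e-05,
        1.94950206e-03, -8.12126331e-04]), 'effort': array([ 1.51942764e-03, -5.44382751e+01, -3.62364864e+01, -9.53218159e-05,
        3.14475583e-03,  2.89101274e-05]), 'ee_pos': array([157.63347647, 526.71260826, 249.75191964]), 'tool_rot': array([-9.49504578e-05,  1.44874190e-01,  9.89449931e-01, -5.41534703e-04]), 'ft_force': array([0.3041897 , 0.14620988, 0.34465864]), 'moment': array([ 0.00938174, -0.00345815,  0.00870868]), 'grip_force': 0.0, 'grip_width': 85.50272372579168}
```

View pics/scene0.png

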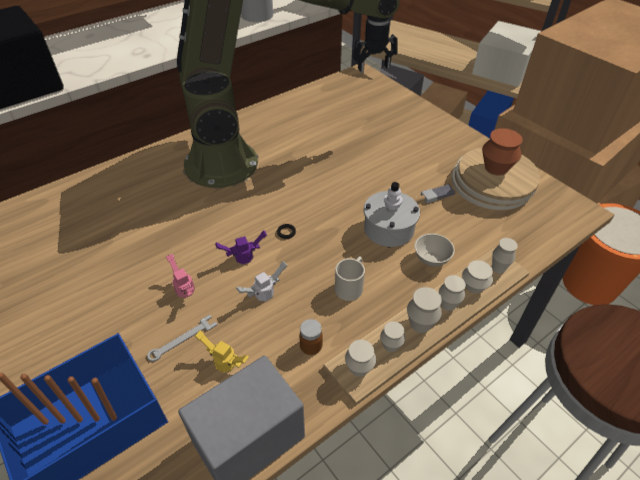

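View pics/top0.png

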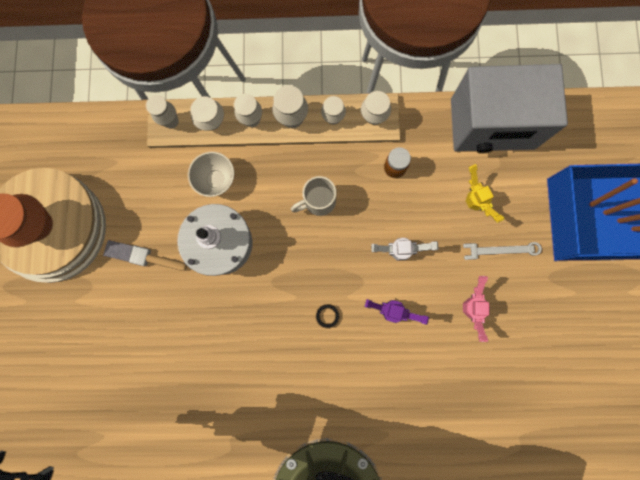

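The loose couplings in the top view are grey aluminium at (403,249) (scene (264,287)), purple at (395,311), pink at (478,308) and yellow at (481,196). Only the grey one fits the description. The tank is at top (214,240), with its seal at about (202,235).

```bash
python3 - <<'E'
from h import *
P=np.load('top0.npy'); im=cv2.imread('pics/top0.png'); S=np.load('scene0.npy')
def reg(P,u0,u1,v0,v1): return P[v0:v1,u0:u1].reshape(-1,3)
q=reg(P,365,440,232,265); q=q[q[:,2]>15]
b=q[(q[:,2]>62)]; print('boss/high',len(b),np.median(b,0),b.min(0),b.max(0))
for z0 in range(15,100,10):
    k=q[(q[:,2]>z0)&(q[:,2]<=z0+10)]
    if len(k): print(z0,len(k),k.min(0).round(),k.max(0).round())
t=reg(P,170,260,198,285)
l=t[(t[:,2]>75)&(t[:,2]<92)]; 
(cx,cy),r=cv2.minEnclosingCircle(l[:,:2].astype(np.float32)); print('lid',cx,cy,r,np.median(l[:,2]))
for z0 in range(100,230,10):
    k=t[(t[:,2]>z0)&(t[:,2]<=z0+10)]
    if len(k): print(z0,len(k),k.min(0).round(),k.max(0).round(),np.median(k,0).round(1))
s=reg(S,370,420,175,245)
for z0 in range(100,230,10):
    k=s[(s[:,2]>z0)&(s[:,2]<=z0+10)]
    if len(k): print('S',z0,len(k),k.min(0).round(),k.max(0).round())
q=reg(S,235,290,258,305)
for z0 in range(15,100,10):
    k=q[(q[:,2]>z0)&(q[:,2]<=z0+10)]
    if len(k): print('S',z0,len(k),k.min(0).round(),k.max(0).round())
a=cv2.resize(im[225:270,360:445],None,fx=6,fy=6,interpolation=cv2.INTER_CUBIC)
b=cv2.resize(cv2.imread('pics/scene0.png')[255:308,232:292],None,fx=6,fy=6,interpolation=cv2.INTER_CUBIC)
h=max(a.shape[0],b.shape[0]);o=np.zeros((a.shape[0]+0+b.shape[0],max(a.shape[1],b.shape[1]),3),np.uint8)
o[:a.shape[0],:a.shape[1]]=a;o[a.shape[0]:,:b.shape[1]]=b
cv2.imwrite('pics/crop1.png',o)
E
```

```text
boss/high 328 [ 552.35640344 -182.39370552   70.27023705] [ 538.05241044 -255.46829217   62.09071022] [ 567.65465877 -108.46315313   80.71651321]
15 5 [ 530. -171.   16.] [ 540. -160.   21.]
25 18 [ 529. -210.   25.] [ 566. -135.   34.]
35 195 [ 528. -216.   35.] [ 576. -150.   45.]
45 136 [ 530. -226.   45.] [ 575. -135.   55.]
55 87 [ 538. -243.   55.] [ 565. -123.   65.]
65 267 [ 538. -255.   65.] [ 568. -109.   75.]
75 34 [ 538. -252.   75.] [ 561. -108.   81.]
lid 576.5640869140625 244.26766967773438 80.99371337890625 85.38179717271419
100 3 [527. 191. 100.] [569. 227. 106.] [564.7 223.5 102.3]
110 5 [552. 225. 115.] [595. 239. 120.] [556.7 229.7 118.8]
120 183 [551. 219. 120.] [601. 268. 130.] [566.7 232.  124.9]
130 45 [558. 227. 131.] [590. 249. 140.] [568.8 231.2 135.9]
140 1 [566. 232. 146.] [566. 232. 146.] [565.6 232.4 146.1]
150 97 [558. 226. 150.] [594. 261. 160.] [570.5 238.5 156.5]
160 45 [562. 229. 160.] [590. 256. 169.] [570.9 235.7 161.6]
170 77 [566. 234. 170.] [586. 255. 180.] [575.9 242.3 178. ]
180 24 [565. 233. 180.] [584. 254. 182.] [575.4 245.6 180.7]
S 100 24 [564. 220. 101.] [598. 249. 110.]
S 110 25 [567. 217. 110.] [600. 250. 120.]
S 120 101 [549. 213. 120.] [606. 265. 130.]
S 130 66 [562. 221. 130.] [602. 252. 140.]
S 140 10 [565. 225. 140.] [591. 250. 150.]
S 150 55 [560. 222. 152.] [594. 258. 160.]
S 160 30 [570. 225. 160.] [593. 250. 170.]
S 170 40 [566. 229. 170.] [587. 253. 180.]
S 180 11 [568. 232. 180.] [588. 247. 182.]
S 15 66 [ 415. -226.   15.] [ 578. -157.   25.]
S 25 67 [ 427. -231.   25.] [ 579. -138.   35.]
S 35 164 [ 538. -231.   35.] [ 579. -142.   45.]
S 45 112 [ 534. -230.   45.] [ 575. -136.   55.]
S 55 85 [ 542. -241.   55.] [ 569. -117.   65.]
S 65 181 [ 537. -257.   65.] [ 569. -111.   75.]
S 75 31 [ 545. -258.   75.] [ 564. -115.   81.]
```

View pics/crop1.png

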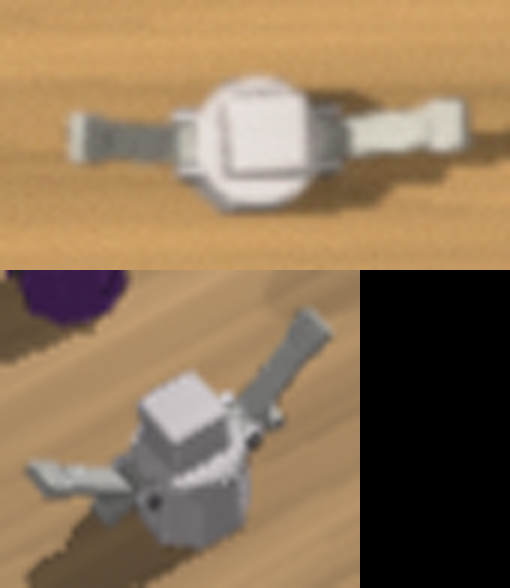

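The crop confirms it: the grey coupling stands upright with its arms along about ±y and the boss at about (552,-182). The tank axis is at (576.5,244) and the seal top is at about 181, so u is about 15. Next I move over the coupling for a wrist look.

```bash
python3 - <<'E'
from h import *
s=bot.read_state()
bot.servo_line([157,527,320],speed=200)
bot.move_to([552,-182,320],down(np.pi/2))
bot.servo_line([552,-182,230],speed=150)
bot.move_gripper(60)
bot.dwell(.2)
c=cam('wrist'); cv2.imwrite('pics/w1.png',c['image']); np.save('w1.npy',c['P'])
print(np.array(c['mount']).round(2).tolist(),c['f'],c['cx'],c['cy'])
s=bot.read_state();print(s['clock'],s['ee_pos'],s['joint_positions'],s['ft_force'])
P=c['P'].reshape(-1,3); b=P[(P[:,2]>66)&(P[:,2]<74)&(np.hypot(P[:,0]-552,P[:,1]+182)<25)]
print(len(b),b.min(0),b.max(0),cv2.minAreaRect(b[:,:2].astype(np.float32)))
E
```

```text
[[-0.0, -0.95, -0.33, 84.09], [1.0, -0.0, -0.0, 0.84], [0.0, -0.33, 0.95, -123.4], [0.0, 0.0, 0.0, 1.0]] 430.58705111364304 317.3734741810414 241.04348792095766
4.8333 [ 551.99019333 -182.01775104  229.98852974] [-3.81524173e-01  3.85678306e-01  1.45433471e+00 -2.21145699e-05
  1.30161707e+00 -3.81481905e-01] [-0.44708398  0.32645121 -0.70899652]
1779 [ 537.93100914 -197.25417204   66.03168157] [ 567.78355321 -167.59686934   72.14019418] ((552.844970703125, -182.4795684814453), (29.75499153137207, 29.651531219482422), 0.5051203966140747)
```

View pics/w1.png

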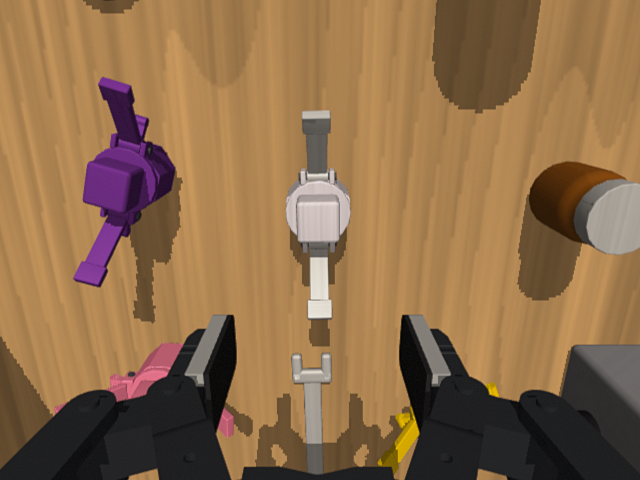

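The wrist view shows the grey coupling at (318,210) with clear space around it. The boss measures 30x30 at (552.8,-182.5), yaw about 0.

```bash
python3 - <<'E'
from h import *
p=lambda: (lambda s: print(round(s['clock'],2),s['ee_pos'].round(2),s['ft_force'].round(2),s['moment'].round(2),s['grip_width'],s['grip_force']))(bot.read_state())
x,y=552.8,-182.5
bot.servo_line([x,y,90],speed=120)
print(bot.servo_line([x,y,66],speed=50,until_force=6)); p()
bot.move_gripper(20,grip_force=80); p()
bot.servo_line([x,y,110],speed=80); p()
bot.servo_line([x,y,320],speed=180); bot.dwell(.2); p()
c=cam('scene'); cv2.imwrite('pics/s2.png',c['image'][140:400,150:450])
# approach tank
tx,ty=576.6,244.3
az=np.arctan2(ty,tx)
bot.move_to([tx,ty,330],down(az+np.pi/2)); bot.dwell(.3); p(); print(bot.read_state()['joint_positions'])
c=cam('wrist'); cv2.imwrite('pics/w2.png',c['image']); np.save('w2.npy',c['P'])
P=c['P'].reshape(-1,3)
l=P[(P[:,2]>80)&(P[:,2]<90)&(np.hypot(P[:,0]-tx,P[:,1]-ty)<95)]
(a,b),r=cv2.minEnclosingCircle(l[:,:2].astype(np.float32)); print('lid',len(l),a,b,r,np.median(l[:,2]))
for z0 in range(118,186,4):
    k=P[(P[:,2]>z0)&(P[:,2]<=z0+4)&(np.hypot(P[:,0]-tx,P[:,1]-ty)<45)]
    if len(k): print(z0,len(k),k.min(0).round(1),k.max(0).round(1),cv2.minEnclosingCircle(k[:,:2].astype(np.float32)))
E
```

```text
False
6.78 [ 552.85 -182.53   65.96] [-0.59  0.22 -0.16] [-0.    0.04 -0.02] 60.09042156609792 0.0
7.17 [ 552.98 -182.55   66.57] [-2.33  1.23  5.6 ] [ 0.15  0.31 -0.03] 28.527480229847882 79.55764889717102
7.87 [ 552.62 -182.43  109.81] [ 0.06  0.21 -5.2 ] [-0.07  0.04 -0.04] 28.600866447220064 79.09054756164551
9.38 [ 552.73 -182.49  319.37] [-0.53 -0.73 -4.95] [-0.04 -0.05 -0.01] 28.59109650910472 79.12175059318542
11.31 [576.78 243.79 330.03] [-0.2  -0.41 -5.37] [-0.02  0.01 -0.  ] 28.746784278259625 79.0382194519043
[ 3.41432372e-01  4.34463016e-01  1.15703658e+00 -2.74671744e-05
  1.55006960e+00 -5.85140028e-02]
lid 15719 576.7182006835938 243.66171264648438 80.8110580444336 84.92103208372941
118 10 [551.3 246.6 118.3] [602.2 267.1 121.9] ((576.7442626953125, 247.2045440673828), 25.428560256958008)
122 539 [551.  219.9 122. ] [602.5 267.1 125.9] ((576.6737670898438, 243.6446075439453), 25.850191116333008)
126 4 [558.9 238.8 126. ] [600.8 261.3 126.3] ((579.7353515625, 242.69595336914062), 21.193044662475586)
130 1 [590.7 254.9 133. ] [590.7 254.9 133. ] ((590.6858520507812, 254.85171508789062), 9.999999747378752e-05)
134 3 [559.3 239.2 135.3] [590.9 254.6 136.5] ((575.0030517578125, 246.9152069091797), 17.45960807800293)
150 24 [558.8 233.3 153. ] [594.2 257.1 154. ] ((576.77490234375, 243.5875244140625), 17.986173629760742)
154 94 [559.2 230.  154.1] [594.6 258.1 157.8] ((576.744873046875, 243.6495819091797), 17.865070343017578)
```

View pics/w2.png

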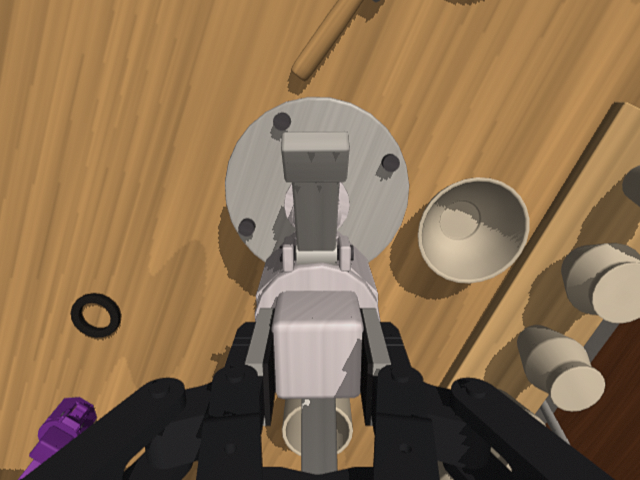

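The wrist view places the adaptor axis at (576.7,243.65), confirmed by the lid, shoulder and spigot circles. The shoulder is at about 125, and the coupling hangs square in the jaws. I lower it with force guards.

```bash
python3 - <<'E'
from h import *
p=lambda: (lambda s: print(round(s['clock'],2),s['ee_pos'].round(2),s['ft_force'].round(2),s['moment'].round(2),round(s['grip_width'],2)))(bot.read_state())
x,y=576.73,243.65
bot.servo_line([x,y,260],speed=80); bot.dwell(.2); p()
for z in (236,228,222,216):
    r=bot.servo_line([x,y,z],speed=25,until_force=4); p()
    if r: break
E
```

```text
12.58 [576.81 243.69 260.43] [-0.41 -0.77 -3.8 ] [ 0.01 -0.06 -0.04] 28.29
13.69 [576.79 243.69 236.22] [-0.14  0.51 -5.82] [ 0.01 -0.05  0.02] 28.38
14.16 [576.69 243.66 227.82] [-0.41 -0.17 -4.78] [ 0.05 -0.   -0.02] 28.91
14.55 [576.68 243.64 221.82] [ 0.27  0.32 -4.92] [ 0.01 -0.02  0.04] 28.62
14.94 [576.69 243.62 215.82] [ 0.27 -0.49 -4.44] [-0.04 -0.05 -0.01] 28.52
```

```bash
python3 - <<'E'
from h import *
p=lambda: (lambda s: print(round(s['clock'],2),s['ee_pos'].round(2),s['ft_force'].round(2),s['moment'].round(2),round(s['grip_width'],2)))(bot.read_state())
x,y=576.73,243.65
print(bot.servo_line([x,y,196],speed=12,until_force=5)); p()
zc=bot.read_state()['ee_pos'][2]
if zc<215: 
    print(bot.servo_line([x,y,zc-12.5],speed=14,until_force=14)); p()
    print(bot.servo_line([x,y,zc-19],speed=6,until_force=13)); p()
    print(zc, zc-bot.read_state()['ee_pos'][2])
E
```

```text
True
15.88 [576.7  243.63 205.53] [ 0.96 -0.16  2.11] [ 0.1  -0.25 -0.02] 28.55
False
16.86 [576.55 243.59 192.68] [ 2.89  0.82 -1.98] [ 0.15 -0.43  0.03] 28.71
True
17.47 [576.66 243.63 190.6 ] [-1.84 -0.69  4.8 ] [-0.03  0.08  0.  ] 28.32
205.52886062326414 14.924230740360684
```

```bash
python3 - <<'E'
from h import *
p=lambda: (lambda s: print(round(s['clock'],2),s['ee_pos'].round(2),s['ft_force'].round(2),s['moment'].round(2),round(s['grip_width'],2)))(bot.read_state())
x,y=576.73,243.65
bot.dwell(.1);p()
print(bot.servo_line([x,y,187.5],speed=4,until_force=9)); p()
bot.dwell(.1);p()
E
```

```text
17.57 [576.64 243.61 190.56] [-0.97 -1.63  5.69] [-0.08  0.12  0.03] 28.46
True
17.93 [576.62 243.63 190.53] [-1.18 -0.53  4.08] [-0.02  0.16  0.01] 28.49
18.02 [576.63 243.61 190.52] [-0.9   0.17  5.01] [-0.08  0.14 -0.03] 28.81
```

The coupling is home: a hard stop 15–16 mm after the seal contact, with the mouth at about 124.4, which agrees with the shoulder depth. I release it and plan the cam swings.

```bash
cat > cam_plan.py <<'E'
from h import *
ax=np.array([576.68,243.63]); m=124.4; az=np.arctan2(244.3,576.6)
Z=np.array([0,0,1.]); e=np.array([np.cos(az),np.sin(az),0]); D=np.array([-np.sin(az),np.cos(az),0])
def pose(side,phi,gap=0,r=50):
    """fingertip on the upper face of arm (side=+1 cam_a, -1 cam_b) at elevation phi (deg)"""
    d=side*D; f=np.radians(phi); t=np.radians(np.interp(phi,[-60,0,45],[45,12,0]))
    H=np.r_[ax,m+35.6]+26*d
    n=-np.sin(f)*d+np.cos(f)*Z
    if phi>20: n=Z
    T=H+r*(np.cos(f)*d+np.sin(f)*Z)+(3.5+gap)*n
    a=-(np.cos(t)*Z+np.sin(t)*d)
    return T-bot.tip_reach*a, quat(np.c_[np.cross(e,a),e,a])
E
python3 - <<'E'
from cam_plan import *
print(bot.tip_reach)
s=bot.read_state()
bot.move_gripper(50); bot.dwell(.1)
p=s['ee_pos']; bot.servo_line([p[0],p[1],225],speed=80); bot.servo_line([p[0],p[1],300],speed=150)
bot.move_gripper(0)
for side in (1,-1):
    for phi in (45,0,-60,-68):
        P,q=pose(side,phi); j=bot.ik(P,q); print(side,phi,P.round(),None if j is None else np.round(j,2))
c=cam('wrist'); cv2.imwrite('pics/w3.png',c['image'])
Q=c['P'].reshape(-1,3); k=Q[(np.hypot(Q[:,0]-ax[0],Q[:,1]-ax[1])<25)&(Q[:,2]>185)]; print('boss',len(k),np.median(k,0),cv2.minAreaRect(k[:,:2].astype(np.float32)))
print(bot.read_state()['clock'],bot.read_state()['ft_force'])
E
```

```text
19.0
1 45 [553. 300. 218.] [ 0.44  0.5   1.32 -0.    1.32  0.04]
1 0 [545. 317. 182.] [ 0.54  0.56  1.33 -0.22  1.29  0.21]
1 -60 [550. 306. 132.] [ 0.69  0.74  1.31 -0.75  1.43  0.54]
1 -68 [553. 300. 128.] [ 0.68  0.74  1.32 -0.76  1.41  0.54]
-1 45 [601. 187. 218.] [ 0.24  0.5   1.32 -0.    1.32 -0.16]
-1 0 [608. 170. 182.] [ 0.14  0.56  1.33  0.21  1.31 -0.32]
-1 -60 [603. 182. 132.] [-0.    0.74  1.31  0.71  1.49 -0.61]
-1 -68 [601. 187. 128.] [ 0.01  0.74  1.32  0.71  1.48 -0.61]
boss 25968 [574.99592498 253.92644861 334.49552666] ((576.0170288085938, 245.1980438232422), (49.957725524902344, 33.304893493652344), 22.732275009155273)
20.2833 [-0.34364743  0.24150338 -0.22131737]
```

View pics/w3.png

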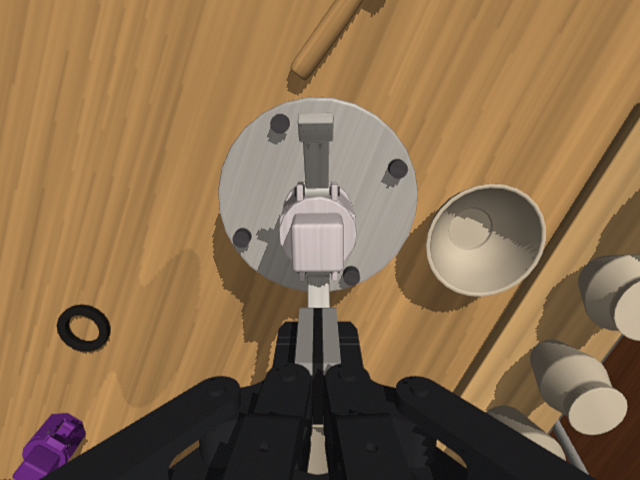

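The coupling sits upright on the pot with both arms raised. Now I swing cam_a.

```bash
cat > swing.py <<'E'
import sys; from cam_plan import *
side=int(sys.argv[1])
def st(t):
    s=bot.read_state(); print(t,round(s['clock'],2),s['ee_pos'].round(1),s['ft_force'].round(1))
bot.move_to(*pose(side,45,60)); P,q=pose(side,45,20); bot.servo_line(P,q,speed=150); st('above')
for phi in (45,32,20,8,-4,-16,-28,-38,-46):
    P,q=pose(side,phi); r=bot.servo_line(P,q,speed=60,until_force=16); st((phi,r))
    if r: break
else:
    for phi in (-52,-57,-62,-67,-72):
        P,q=pose(side,phi); r=bot.servo_line(P,q,speed=20,until_force=10); st((phi,r))
        if r: break
E
python3 swing.py 1
```

```text
above 21.07 [553.2 299.5 238.5] [-0.4 -0.6  0.5]
(45, False) 21.55 [552.8 300.  217.8] [ 0.7 -0.2  0.4]
(32, False) 21.9 [549.4 308.  209.1] [ 0.4 -1.1  0.5]
(20, False) 22.23 [547.8 311.8 199.3] [ 0.5 -0.1  0.6]
(8, False) 22.56 [546.1 315.6 189.2] [-0.1 -0.6  1.7]
(-4, False) 22.89 [545.1 318.  178.6] [ 0.9 -0.2  1.4]
(-16, False) 23.23 [544.7 319.  167.5] [ 0.3 -0.7  1.1]
(-28, False) 23.56 [545.3 317.7 156.7] [-0.7  0.4  2.9]
(-38, False) 23.86 [546.3 315.3 148.1] [-0.4 -0.4  2.9]
(-46, False) 24.12 [547.5 312.5 141.7] [0.3 0.5 3.8]
(-52, False) 24.53 [548.7 309.8 137.4] [-0.9  1.4  2.8]
(-57, False) 24.9 [549.7 307.4 133.8] [-1.4  2.2  3.6]
(-62, True) 25.16 [550.4 305.7 130.9] [-1.2  4.6  3.2]
```

```bash
cat > end.py <<'E'
import sys; from cam_plan import *
side=int(sys.argv[1])
P,q=pose(side,-70); print(bot.servo_line(P,q,speed=10,until_force=14)); s=bot.read_state(); print(s['ee_pos'],s['ft_force'])
d=side*D; p=s['ee_pos']
bot.servo_line(p+25*d+15*Z,speed=80)      # back off outward
bot.servo_line(p+40*d+130*Z,down(az+np.pi/2),speed=160); print(bot.read_state()['clock'])
E
python3 end.py 1 && python3 - <<'E'
from cam_plan import *
p=bot.read_state()['ee_pos']
bot.servo_line([p[0],p[1],300],speed=150)
E
python3 swing.py -1
```

```text
True
[550.68072191 305.53967808 130.12432578] [-2.17334404  5.54389813  2.2322422 ]
27.0167
above 28.57 [600.4 188.  238.1] [ 0.  -0.4  0.8]
(45, False) 29.05 [600.6 187.2 217.7] [-0.2  1.5  0.6]
(32, False) 29.4 [603.9 179.2 209. ] [-0.9  0.9  0.9]
(20, False) 29.73 [605.5 175.5 199.3] [0.1 0.3 2. ]
(8, False) 30.06 [607.1 171.6 189.2] [-0.8  0.5  1.1]
(-4, False) 30.39 [608.2 169.2 178.6] [-0.7  0.5  0.6]
(-16, False) 30.73 [608.6 168.2 167.5] [-0.6 -0.5  1.3]
(-28, False) 31.06 [608.1 169.5 156.7] [-1.2 -1.8  2.6]
(-38, False) 31.36 [607.1 172.  148.1] [-0.5  0.3  1.7]
(-46, False) 31.62 [605.8 174.8 141.7] [ 0.4 -0.9  3.3]
(-52, False) 32.03 [604.8 177.5 137.4] [ 0.2 -1.8  3.4]
(-57, False) 32.4 [603.7 179.9 133.7] [ 0.4 -1.5  3. ]
(-62, False) 32.77 [602.6 182.5 130.8] [ 2.  -5.5  2.5]
(-67, True) 32.98 [602.8 182.9 130.1] [ 0.5 -7.2  4.9]
```

```bash
python3 end.py -1; python3 - <<'E'
from cam_plan import *
p=bot.read_state()['ee_pos']
bot.servo_line([p[0],p[1],330],speed=150)
bot.move_to([480,20,400],down(az+np.pi/2)); bot.dwell(.2)
o=[]
for n in ('scene','top'):
    c=cam(n); im=c['image']; P=c['P'].reshape(-1,3)
    r=P-np.r_[ax,0]; i=np.c_[r@e,r@D,P[:,2]]
    k=i[(abs(i[:,0])<15)&(abs(i[:,1])<22)&(i[:,2]>185)&(i[:,2]<215)]; print(n,'boss',len(k),np.median(k,0).round(1),k[:,2].max())
    for s in (1,-1):
        a=i[(abs(i[:,0])<12)&(s*i[:,1]>30)&(s*i[:,1]<90)&(i[:,2]>95)&(i[:,2]<220)]
        if len(a): print(s,len(a),'rmax',(s*a[:,1]).max().round(1),'z',a[:,2].min().round(1),a[:,2].max().round(1))
    b=im[150:270,330:450] if n=='scene' else im[180:300,150:270]
    o.append(cv2.resize(b,None,fx=3,fy=3,interpolation=cv2.INTER_CUBIC))
    cv2.imwrite(f'pics/{n}9.png',im)
cv2.imwrite('pics/end.png',np.hstack(o)); print(bot.read_state()['clock'])
E
```

```text
True
[602.87354369 182.90854731 129.98052093] [ 0.89421386 -6.23665779  7.38458168]
34.8
scene boss 97 [ 1.000e-01 -4.300e+00  1.924e+02] 196.88186874613723
-1 124 rmax 60.6 z 106.2 168.3
top boss 230 [ -0.7   1.1 192.7] 197.0390825320253
1 79 rmax 60.9 z 107.5 168.5
-1 87 rmax 55.3 z 111.5 161.5
36.5333
```

View pics/end.png

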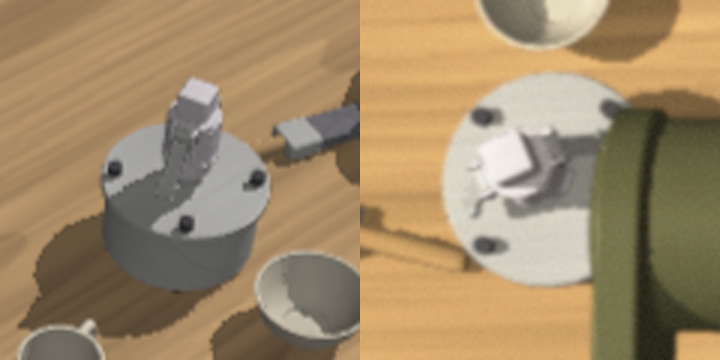

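View pics/top9.png

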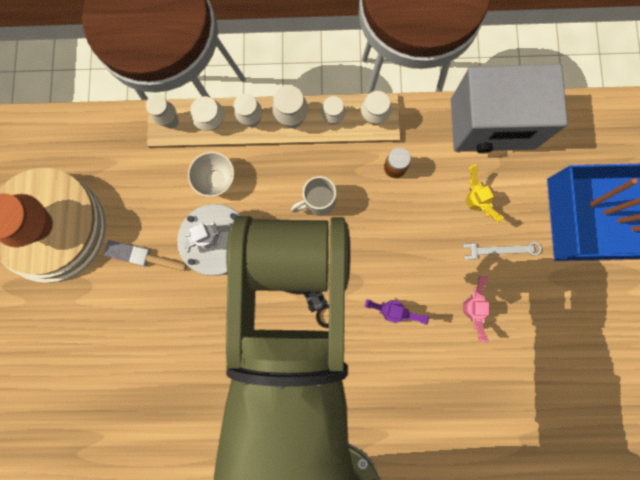

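Both arms are down (pad ends at r about 60, z about 107, as expected at the stop) and the bystanders have not moved. I take one wrist check of height and tilt.

```bash
python3 - <<'E'
from cam_plan import *
t=np.r_[ax,0]-70*D
bot.move_to([t[0],t[1],340],down(az+np.pi/2)); bot.dwell(.2)
c=cam('wrist'); P=c['P'].reshape(-1,3); r=P-np.r_[ax,0]; i=np.c_[r@e,r@D,P[:,2]]
k=i[(np.hypot(i[:,0],i[:,1])<26)&(i[:,2]>188)&(i[:,2]<202)]
A=np.c_[k[:,:2],np.ones(len(k))]; print('boss',len(k),np.median(k,0),np.linalg.lstsq(A,k[:,2],rcond=None)[0],cv2.minAreaRect(k[:,:2].astype(np.float32)))
for s in (1,-1):
    a=i[(abs(i[:,0])<12)&(s*i[:,1]>30)&(s*i[:,1]<90)&(i[:,2]>95)&(i[:,2]<220)]
    if len(a): print(s,len(a),'rmax',(s*a[:,1]).max().round(1),'z',a[:,2].min().round(1),a[:,2].max().round(1))
bot.servo_line([t[0],t[1],380],speed=150); print(bot.read_state()['clock'])
E
```

```text
boss 2479 [  0.28456365   1.58463399 192.47866802] [-4.65616611e-04 -4.94243602e-03  1.92391646e+02] ((0.11686134338378906, 0.9978971481323242), (29.888370513916016, 29.98626708984375), 0.6250109076499939)
1 895 rmax 59.0 z 108.6 168.4
-1 500 rmax 57.0 z 109.2 167.4
38.05
```

```bash
python3 -c "
from rig import bot
print(bot.finish_job())"
```

```text
the job is handed in; nothing more can be done
None
```

The job is handed in: the coupling is pushed home on the pot's adaptor and level, both cam arms are down at their stops, the robot is clear, none of the bystanders in the last top view had moved (the arm hid the gasket's surroundings), and it took about 38 s.

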